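# Load a sample and hold the spring-return bayonet key

### The job

Load the orange sample cassette into the recess of the measuring deck, pressed in flush, and let go of it. Then take the red-handled bayonet key from its stand, put it in the deck's socket, push it fully home against the spring, turn it a quarter turn clockwise (seen from above) and finish while still gripping it and holding it there, pushed home and fully turned; the springs throw it back if it is let go. Leave everything else on the table where it is.

Things in the scene. Friction and masses are not known exactly. Their poses are not given: they have to be found in the camera images.
- deck: fixed measuring deck: grey block 150 (x) x 280 (y) mm, flat top 60 mm high; origin at the centre of the block's underside. Along its far edge (75 to 125 mm in deck x) stands a black housing 75 mm high. The orange-framed recess is in the half at deck +y, the slotted key socket in the half at deck -y
- recess (a point): centre of the mouth of the cassette recess, in the plane of the deck's top (70 mm from the deck's origin along deck +y); axes as the deck's. The recess is 50 mm long along deck x, 38 mm wide along deck y, 14 mm deep, with a 1 mm chamfer
- socket (a point): centre of the key socket's mouth, in the plane of the deck's top (70 mm along deck -y from its origin); axes as the deck's. A slot 47 mm long along deck x, 15 mm wide, 1 mm chamfer, through an 8 mm plate; below it a sprung brass rotor whose groove takes the key's cross-bar. A white dot on the deck marks the start direction, a green dot (towards deck +y) the end of the turn
- socket_press (a joint): how far the rotor is pushed down, m: 0 free (a key resting on it has its flange 10 mm above the deck), 0.010 with the key fully home, flange down on the deck. Spring 4 N at 0, 10 N at home. The slot keeps the key from turning until it is pushed 6 mm; turned but not held down, it springs back up to 6 mm
- socket_turn (a joint): how far the rotor is turned clockwise from above, rad: 0 free (groove along the slot), stop at 1.60. The key turns it; the bar has about 0.1 rad of play in the groove, so the rotor may lag. Return torque 0.03 N m at 0, 0.17 N m at the quarter turn; nothing latches it
- cassette_orange: orange sample cassette, the one to load: block 46 (x) x 34 (y) x 14 (z) mm with a grip fin on top, 30 mm long along x, 12 mm thick in y, 20 mm high (34 mm in all). Origin at the centre of the underside, z up; about 80 g; fits either way round. It lies on the table in a row with the blue and the green one, in any order
- key: bayonet key, upright, about 120 g. From below: steel cross-bar 44 (x) x 12 (y) x 8 mm; round stem 12 mm thick, 12 mm long; aluminium flange 54 mm across, 8 mm thick; red grip wing 40 (x) x 12 (y) x 28 mm, from 28 to 56 mm above the origin, which is the centre of the cross-bar's underside. Fits either way round. Starts in the stand, flange on the stand's top
- stand: fixed black key stand, 80 (x) x 56 (y) x 24 mm, origin at the centre of its underside; the key hangs in its slot (49 x 17 mm, along stand x, through) and lifts straight out
- cassette_blue: the blue sample cassette, same shape and size as the orange one; a bystander, leave it
- cassette_green: the green sample cassette, same shape and size as the orange one; a bystander, leave it
- screwdriver: screwdriver lying on the table near the robot, 170 mm long; a bystander
- weight: brass knob weight, 44 mm across and 52 mm high; a bystander
- jar: small glass jar with a white lid, 56 mm across and 70 mm high; a bystander
- pen_cup: black pen cup with pens at the back of the table, 76 mm across, 155 mm high with the pens; a bystander
- multimeter: yellow multimeter lying flat, 160 x 80 x 37 mm; a bystander
Not all that is in view belongs to the job. Leave any blue look-alike of the key alone.

How it is judged:
On the way:
1. the orange cassette lies flush in the recess and is let go, the key not yet in the socket (horizontal distance between cassette_orange and recess below 0.005 m and z of cassette_orange in the frame of deck below 0.048 m and angle between the x axis of cassette_orange and the x axis of deck, either way round below 0.12 rad and angle between cassette_orange's own z axis and vertical below 0.06 rad and contact force between cassette_orange and the fingers below 0.1 N and value of joint socket_press below 0.002 m and horizontal distance between key and socket above 0.05 m), for 0.2 s.
At the end, for the whole second after the job is handed in: The orange cassette lies flush (within 2 mm) and square in the recess, let go; the key stands upright in the socket, its flange within 2.8 mm of the deck's top, the rotor turned clockwise by more than 1.35 rad (77 degrees), and the fingers hold the key still there through the last second (horizontal distance between cassette_orange and recess below 0.005 m and z of cassette_orange in the frame of deck below 0.048 m and angle between the x axis of cassette_orange and the x axis of deck, either way round below 0.12 rad and angle between cassette_orange's own z axis and vertical below 0.06 rad and horizontal distance between key and socket below 0.005 m and z of key in the frame of deck below 0.0428 m and angle between key's own z axis and vertical below 0.1 rad and value of joint socket_press above 0.007 m and value of joint socket_turn above 1.35 rad and contact force between key and the fingers above 2 N and linear speed of key below 0.02 m/s and contact force between cassette_orange and the arm below 0.1 N and contact force between cassette_orange and the fingers below 0.1 N); the arm keeps its last pose, push and grip.
It fails at once if a bystander is shifted by more than 30 mm (distance of any of cassette_blue, cassette_green, screwdriver, weight, jar, pen_cup, multimeter from where it was at the start of the episode above 0.03 m).
It also fails if it takes over 61 s, if anything falls off the work surface, if the arm or the gripper's body presses on something with over 40 N, if the wrist force passes 120 N, or if a joint passes its speed limit or range.

### The arm

A 6-joint arm with a two-finger parallel gripper is mounted at the origin on the work surface. World frame = base frame: x ahead of the robot, y to its left, z up, the work surface at z = 0. Lengths are in m, angles in rad, forces in N, time in s.
With the tool pointing down it reaches from about 0.25 to 0.725 m from the base axis. Payload 4 kg.
Tool frame: the origin (TCP) lies midway between the tips of the shut fingers; the grasp point (between the pads) lies grip_point_offset behind it (grip_point_offset is the distance from the TCP to the grasp point, in m); z points along the fingers, y is the line along which they close (so a half turn about z gives the same grasp; the last joint's range is limited). The gripper opens to 85 mm and grips with 20 to 120 N. Pads are 22 mm wide; open, the fingers measure 114 mm over their backs; the gripper's body (76 mm by 85 mm) begins 54 mm behind the grasp point. The pads swing forward as they close: fully open they stand 13 mm farther back than shut.
Start: joints at [-1.207, 0.241, 0.005, 1.335, 0, 1.571], TCP at [0.178, -0.467, 0.231] pointing down, gripper open.
Joint ranges: [-2.72, 2.72], [-1.05, 1.87], [-1.09, 1.28], [-1.99, 2.15], [-1.42, 1.44], [-3.14, 3.14]. Speed limits (rad/s): [2.79, 2.79, 3.14, 3.14, 3.14, 3.14].

### API

Orientations are given as a unit quaternion [x, y, z, w].
In Python, from workcell import * gives the robot as it stands. The module is installed in compiled form; this text tells all that it offers.
- The arm moves only by the tool arm_command, never from a script. Its arguments are lists of equal length, an entry for each row: "slide": the shift along the tool's x, y, z in cm, a list of three; "spin": the turn about the tool's z in degrees. A call has exactly 5 rows; each row is the pose to reach, as a shift and turn from the pose commanded when the call began, along the tool's axes at that moment; what a row does not reach only later rows make up. A row lasts 1/8 s, in which the tool goes at most 62.5 mm and 10.7 degrees, less where a joint would pass 70% of its speed; a pose out of reach is approached as far as the arm can. A call with a gripper value outside its range is refused whole. "jaw" is the finger opening in cm, from 0 to 8.54, set as the call begins (left out, the last holds). The fingers move at their own pace and stop on an object; the grip force is fixed at half the most. Time passes only in rows, so rows that repeat a pose let the fingers close, or fill a call up. It gives the time, the measured TCP pose, the force, the opening and the grip force at its end, in the units of the state.
- get_obs(): the state, without advancing time (a new reading comes with each control period).
- camera(name): name is "scene" or "side" or "wrist"; returns a dict with "pixels" (400x640x3 uint8, red, green, blue), "range_z" (400x640 float32, m along the optical axis (not along the pixel's ray), 0 where there is no reading), "intrinsics" (3x3 intrinsics, pixels), "rvec" (rotation vector, rad) and "tvec" (3), from world to camera coordinates, as OpenCV has them. Camera axes: x right, y down, z forward; pixel columns grow to the right and rows downward; lengths in m; the calibration is good to about 2 mm. A picture is of the moment at which its call begins.
- job_done(): hands the job in; it is judged then, once.
Trained networks look in a picture, given as the dict that the camera call returned (one of the last four; its "shot" number tells which), for a name from the list of things; names that differ only in an ending like _2 or _b are one class to them, and where a whole thing is asked for, a point or a joint stands for the part that bears it (a point fixed in the world has none). Each returns a list of dicts, best first, with "confidence" (0 to 1); they miss things now and then, are a little off and sometimes report something else, mostly with a low value. They report only what shows in the picture. A call takes as long as a camera call. They do not tell look-alikes from the thing itself.
- recognise(picture, thing): "centre" ([column, row] in pixels, amid what is visible of it).
- landmark_of(picture, thing): "centre" ([column, row] in pixels: a listed point, or the origin of a listed thing).
The state is a dict: "clock": time; "joint_pos": joint angles; "joint_vel": joint speeds; "tau": joint torques, N m; "eef_pos": TCP position; "tool_rot": TCP orientation; "ft_force": force on the tool from outside, world axes, zero at the start; "ft_torque": the same for the moment, N m; "grip_width": finger opening in m; "grasp_force": force on a finger pad.
Only numpy, scipy, OpenCV 4.12 (cv2) and the standard library are available. Lean on these libraries where they do the work, as an engineer would, in place of code of your own. Each camera call takes 0.05 s, during which the arm holds its last target. There are 200 camera calls.

## Working session

There is one attempt and no reset: what is moved stays moved. The work goes in short steps, Python scripts to look and compute and a tool call to move; the robot and the scene stay as the last step left them, time stands still between calls to the robot, and variables do not carry over. Pictures are saved under pics/ and viewed, at most 10 in all, crops included, and the job is handed in when it is done.

Besides the shell and the picture viewer there is one more tool, called after "Call:" as a command line: name --pt "numbers of a row" for each row, then --argument value for the rest. arm_command: Moves the arm, as the interface text tells. Its arguments: {"type":"object","properties":{"slide":{"type":"array","items":{"type":"array","items":{"type":"number"}}},"spin":{"type":"array","items":{"type":"number"}},"jaw":{"type":"number"}},"required":["slide","spin"]}

```bash
mkdir -p pics; cat > h.py <<'E'
from workcell import *
import numpy as np, cv2
def ext(p):
    R=cv2.Rodrigues(np.array(p["rvec"],float))[0]; return R,np.array(p["tvec"],float).ravel()
def ray(p,uv):
    R,t=ext(p);K=np.array(p["intrinsics"])
    d=R.T@(np.linalg.inv(K)@np.array([uv[0],uv[1],1.])); return -R.T@t,d
def at_z(p,uv,z):
    c,d=ray(p,uv); return c+d*(z-c[2])/d[2]
def cloud(p):
    R,t=ext(p);K=np.array(p["intrinsics"]);z=p["range_z"]
    v,u=np.mgrid[:z.shape[0],:z.shape[1]]
    P=np.stack([(u-K[0,2])/K[0,0]*z,(v-K[1,2])/K[1,1]*z,z],-1)
    W=(P-t)@R; W[z<=0]=np.nan; return W
def proj(p,P):
    return cv2.projectPoints(np.array(P,float).reshape(-1,3),np.array(p["rvec"],float),np.array(p["tvec"],float),np.array(p["intrinsics"],float),None)[0].reshape(-1,2)
def save(p,name,box=None,s=1):
    im=p["pixels"][:,:,::-1]
    if box: im=im[box[1]:box[3],box[0]:box[2]]
    cv2.imwrite("pics/"+name,cv2.resize(im,None,fx=s,fy=s,interpolation=cv2.INTER_CUBIC))
E
python3 - <<'E'
from h import *
np.set_printoptions(precision=4,suppress=True)
o=get_obs(); print(o)
A=camera("scene");B=camera("side")
im=np.vstack([A["pixels"],B["pixels"]])[:,:,::-1]
cv2.imwrite("pics/a.png",cv2.resize(im,(480,600)))
save(A,"scene.png");save(B,"side.png")
for n,p in (("scene",A),("side",B)):
    print(n,ext(p)[0].T@-ext(p)[1])
    W=cloud(p)
    for t in ["deck","recess","socket","cassette_orange","key","stand","cassette_blue","cassette_green","jar"]:
        for f in (recognise,landmark_of):
            print(t,f.__name__,[(np.round(r["centre"]),round(r["confidence"],2),W[int(r["centre"][1]),int(r["centre"][0])]) for r in f(p,t)[:3]])
E
```

```text
{'clock': 0.0, 'joint_pos': array([-1.207 ,  0.2414,  0.0037,  1.3352, -0.    ,  1.5708]), 'joint_vel': array([-0.0004,  0.0003, -0.001 ,  0.0009, -0.0013, -0.0005]), 'tau': array([ -0.0019, -37.2318,  25.2408,   0.017 ,  -0.0001,  -0.    ]), 'eef_pos': array([ 0.1777, -0.4667,  0.2304]), 'tool_rot': array([ 0.9835,  0.1809, -0.0002, -0.001 ]), 'ft_force': array([-0.7339, -0.0581,  0.6328]), 'ft_torque': array([-0.0084, -0.0513, -0.0104]), 'grasp_force': 0.0, 'grip_width': 0.08510966132048699}
scene [1.2023 0.038  1.1495]
deck call [(array([301., 151.]), 0.67, array([ 0.3692, -0.2027,  0.0334])), (array([375., 228.]), 0.6, array([0.5818, 0.0308, 0.0616]))]
deck call [(array([374., 226.]), 0.64, array([0.5766, 0.0253, 0.0605])), (array([179., 201.]), 0.63, array([ 0.5921, -0.4719,  0.0387]))]
recess call [(array([375., 230.]), 0.63, array([0.5846, 0.0313, 0.0619]))]
recess call [(array([469., 263.]), 0.7, array([0.6031, 0.2662, 0.0167])), (array([405., 216.]), 0.55, array([0.5261, 0.0957, 0.0483]))]
socket call [(array([378., 230.]), 0.95, array([0.5828, 0.036 , 0.0604]))]
socket call
[... 2442 characters left out ...]
5579, -0.2753,  0.023 ])), (array([300., 173.]), 0.19, array([ 0.7097, -0.307 ,  0.0415]))]
stand call [(array([343., 192.]), 0.83, array([ 0.5626, -0.2709,  0.0146]))]
cassette_blue call [(array([249., 329.]), 0.91, array([0.5893, 0.2754, 0.0168]))]
cassette_blue call [(array([248., 334.]), 0.64, array([0.5893, 0.2844, 0.0132]))]
cassette_green call [(array([290., 354.]), 0.8, array([0.4957, 0.3034, 0.016 ]))]
cassette_green call [(array([290., 358.]), 0.92, array([0.4945, 0.311 , 0.0151])), (array([310., 260.]), 0.75, array([nan, nan, nan]))]
jar call [(array([300., 173.]), 0.82, array([ 0.7139, -0.3087,  0.0367]))]
jar call [(array([304., 179.]), 0.79, array([ 0.6995, -0.3115,  0.0165]))]
```

View pics/scene.png

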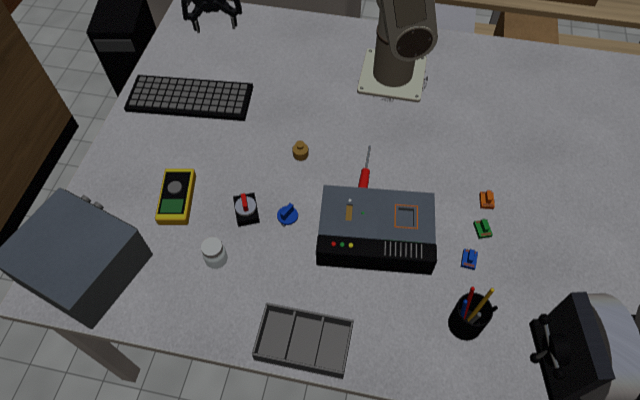

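View pics/side.png

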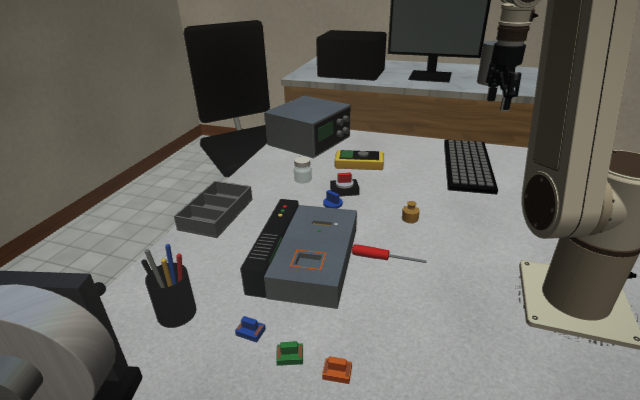

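The scene picture shows the orange cassette at (487,199), green at (483,229), blue at (469,259). The deck is at (375,225), with its recess at (405,216) and slot at (349,212). The red key in its stand is at (245,207) and the blue look-alike at (288,214). The orange cassette and red key fit the description by colour. Next I'll measure them.

```bash
cat >> h.py <<'E'
def rect(W,m,zlo,zhi):
    q=m&(W[...,2]>zlo)&(W[...,2]<zhi); P=W[q][:,:2]
    r=cv2.minAreaRect((P*1000).astype(np.float32)); return len(P),np.round(r[0],1),np.round(r[1],1),round(r[2],1),np.round(np.nanmean(W[q],0),4)
def near(W,x,y,d): return (abs(W[...,0]-x)<d)&(abs(W[...,1]-y)<d)
E
python3 - <<'E'
from h import *
A=camera("scene");B=camera("side");C=camera("wrist")
save(C,"w0.png")
c=np.zeros((400,640,3),np.uint8)
a=cv2.resize(A["pixels"][185:265,200:320],(640,400),interpolation=2)[:,:,::-1]
b=cv2.resize(A["pixels"][185:275,420:540],(640,400),interpolation=2)[:,:,::-1]
cv2.imwrite("pics/crop.png",cv2.resize(np.hstack([a,b]),(800,250)))
for p in (A,B):
    W=cloud(p)
    print("deck",rect(W,near(W,.56,.03,.2),.055,.0635))
    for n,x,y in (("o",.41,.297),("key",.58,-.295)):
        print(n,"fin",rect(W,near(W,x,y,.035),.026 if n=="o" else .062,.08),"body",rect(W,near(W,x,y,.04),.008,.018),"fl",rect(W,near(W,x,y,.04),.026,.036))
H=cv2.cvtColor(A["pixels"],cv2.COLOR_RGB2HSV);W=cloud(A)
red=((H[...,0]<6)|(H[...,0]>174))&(H[...,1]>150)&(H[...,2]>60)
print(rect(W,red&near(W,.58,-.295,.05),.0,.2))
org=(H[...,0]>4)&(H[...,0]<20)&(H[...,1]>120)&(H[...,2]>60)
print("rec",rect(W,org&near(W,.53,.1,.06),.05,.07))
print("cas",rect(W,org&near(W,.41,.297,.06),.0,.07), rect(W,org&near(W,.41,.297,.06),.029,.07))
print("dot/slot",ext(C)[0].T@-ext(C)[1])
E
```

```text
deck (4845, array([617.8,  55.8]), array([315.2, 314. ]), 6.7, array([0.5429, 0.0298, 0.0605]))
o fin (58, array([410.4, 301.8]), array([30.4, 12.1]), 6.5, array([0.411 , 0.3011, 0.0336])) body (133, array([410.2, 301.5]), array([49.6, 35.8]), 5.8, array([0.4134, 0.2999, 0.014 ])) fl (46, array([409.7, 301.7]), array([28.9, 12.1]), 6.5, array([0.4117, 0.3008, 0.0325]))
key fin (19, array([ 564.8, -303.4]), array([32.8, 10.8]), 22.9, array([ 0.5636, -0.304 ,  0.0632])) body (43, array([ 584.4, -280.5]), array([38. , 76.9]), 67.8, array([ 0.5994, -0.2871,  0.0126])) fl (282, array([ 569.2, -301.4]), array([76.4, 55.9]), 23.9, array([ 0.5736, -0.3008,  0.0313]))
deck (5096, array([566.3,  34.6]), array([198. , 284.5]), 6.7, array([0.5406, 0.0527, 0.0604]))
o fin (156, array([410.6, 304.9]), array([29.7, 13.5]), 5.6, array([0.41  , 0.3062, 0.0326])) body (361, array([410.6, 305. ]), array([46.5, 35.9]), 9.1, array([0.4086, 0.3109, 0.0139])) fl (155, array([410.6, 304.9]), array([29.7, 13.5]), 5.6, array([0.4101, 0.3062, 0.0326]))
key fin (0, array([0., 0.]), array([0., 0.]), 0.0, array([nan, nan, nan])) body (51, array([ 579. , -276.1]), array([30. , 71.2]), 78.5, array([ 0.5664, -0.2752,  0.0135])) fl (115, array([ 568.6, -297.1]), array([77.4, 50.1]), 31.6, array([ 0.5672, -0.2885,  0.0312]))
(58, array([ 567.6, -302.2]), array([36.1, 10.6]), 23.6, array([ 0.568 , -0.3021,  0.0606]))
rec (106, array([531.8,  99.4]), array([69.5, 57. ]), 3.7, array([0.5353, 0.0966, 0.0613]))
cas (202, array([411.8, 302.3]), array([48.2, 34.6]), 5.6, array([0.4163, 0.301 , 0.0191])) (47, array([411.1, 302.3]), array([29.2, 11.5]), 2.5, array([0.4124, 0.3018, 0.0345]))
dot/slot [ 0.24295454 -0.44290345  0.37411349]h.py:23: RuntimeWarning: Mean of empty slice
  r=cv2.minAreaRect((P*1000).astype(np.float32)); return len(P),np.round(r[0],1),np.round(r[1],1),round(r[2],1),np.round(np.nanmean(W[q],0),4)
```

View pics/crop.png

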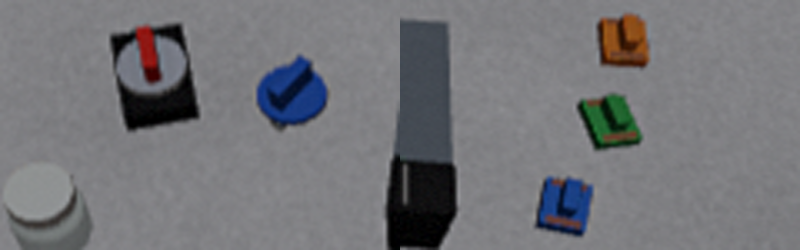

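The crop confirms it: the red-winged key stands in the black stand, the blue look-alike is separate, and the orange cassette is the nearest of the row. I'll use the wrist camera on the way there for precise poses.

```bash
cat >> h.py <<'E'
def yaw(o):
    q=o["tool_rot"]; return 2*np.degrees(np.arctan2(q[1],q[0]))
def go(*targets,o=None,src=None):
    """targets (x,y,z,yawdeg): print slide(cm)/spin from the current pose"""
    o=o or get_obs(); P=o["eef_pos"] if src is None else np.array(src[:3]); a=np.radians(yaw(o) if src is None else src[3])
    ex=np.array([np.cos(a),np.sin(a),0]);ey=np.array([np.sin(a),-np.cos(a),0])
    print("at",np.round(P,4),"yaw",round(np.degrees(a),2),"t",round(o["clock"],2))
    for t in targets:
        d=np.array(t[:3])-P; s=(np.degrees(a)-t[3]+180)%360-180
        print("slide",np.round([d@ex*100,d@ey*100,-d[2]*100],2),"spin",round(s,1))
E
python3 -c "
from h import *
go((.47,-.28,.28,14),(.44,.03,.28,6),(.35,.302,.22,6))"
```

```text
at [ 0.1779 -0.4673  0.2313] yaw 20.84 t 2.05
slide [33.96 -7.11 -4.87] spin 6.8
slide [ 42.19 -37.15  -4.87] spin 14.8
slide [ 43.45 -65.77   1.13] spin 14.8
```

Call:
arm_command --pt "7 -1.5 -1" --pt "14 -3 -2" --pt "20 -4.5 -3" --pt "26 -6 -4" --pt "31 -7 -5" --spin '[1, 2, 4, 6, 7]' --jaw 8.5

```text
clock: 2.68
eef_pos: [0.4365, -0.2952, 0.2801]
tool_rot: [0.993, 0.12, 0.0, 0.0]
ft_force: [0.7, -0.9, -0.5]
grip_width: 0.0852
grasp_force: 0.0
```

```bash
cat > key.py <<'E'
from h import *
import sys
C=camera("wrist");np.save("keyshot.npy",C,allow_pickle=True);save(C,sys.argv[1]);W=cloud(C)
H=cv2.cvtColor(C["pixels"],cv2.COLOR_RGB2HSV)
red=((H[...,0]<6)|(H[...,0]>174))&(H[...,1]>150)&(H[...,2]>50)
m=red&near(W,.567,-.302,.07)
print("wing top",rect(W,m,.063,.08)); print("wing all",rect(W,m,.02,.08))
print("flange",rect(W,near(W,.567,-.302,.06)&~red,.028,.036)); print("stand",rect(W,near(W,.567,-.302,.06)&~red,.02,.0275))
E
python3 key.py w1.png; python3 -c "
from h import *
go((.44,.03,.28,6),(.35,.302,.22,6))"
```

```text
wing top (0, array([0., 0.]), array([0., 0.]), 0.0, array([nan, nan, nan]))
wing all (350, array([ 565.2, -302.5]), array([38.9, 11. ]), 24.1, array([ 0.5653, -0.3022,  0.0602]))
flange (1129, array([ 565.4, -302.3]), array([53., 52.]), 14.1, array([ 0.5639, -0.3017,  0.0322]))
stand (1461, array([ 565.2, -302.4]), array([80.3, 56.2]), 24.3, array([ 0.5657, -0.3013,  0.0243]))
at [ 0.443  -0.2911  0.2812] yaw 14.22 t 2.73
slide [  7.59 -31.2    0.12] spin 8.2
slide [  5.55 -59.77   6.12] spin 8.2h.py:23: RuntimeWarning: Mean of empty slice
  r=cv2.minAreaRect((P*1000).astype(np.float32)); return len(P),np.round(r[0],1),np.round(r[1],1),round(r[2],1),np.round(np.nanmean(W[q],0),4)
```

View pics/w1.png

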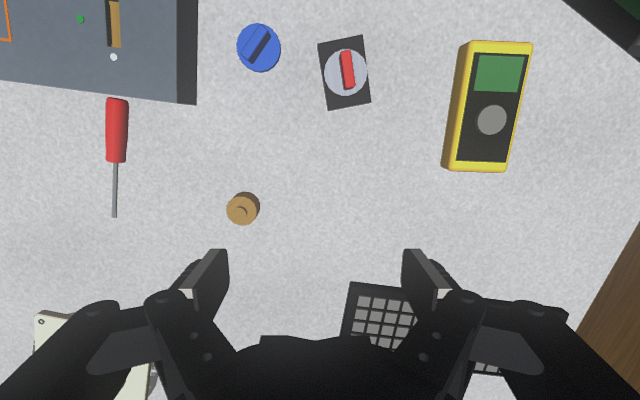

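Wrist view: key wing at (347,70), stand around it, blue look-alike at (258,47), screwdriver at (117,130), weight at (243,208). The key measures (0.5652, -0.3024), yaw 24.2°, with its top at z=0.060, which matches the sizes given. Deck next.

Call:
arm_command --pt "1 -6 0" --pt "2 -12 0" --pt "3 -18 0" --pt "4 -24 0" --pt "4 -30 0" --spin '[2, 4, 6, 8, 8]'

```text
clock: 3.35
eef_pos: [0.4019, 0.006, 0.2797]
tool_rot: [0.999, 0.051, 0.001, -0.0]
ft_force: [0.5, 0.6, -0.1]
grip_width: 0.0848
grasp_force: 0.0
```

```bash
cat > deck.py <<'E'
from h import *
import sys
C=camera("wrist");np.save("deckshot.npy",C,allow_pickle=True);save(C,sys.argv[1]);W=cloud(C)
H=cv2.cvtColor(C["pixels"],cv2.COLOR_RGB2HSV);px=C["pixels"].astype(int)
org=(H[...,0]>3)&(H[...,0]<22)&(H[...,1]>110)&(H[...,2]>50)
print("frame",rect(W,org&near(W,.53,.10,.06),.055,.065))
print("slot",rect(W,near(W,.55,-.04,.05),.0,.055), "rot", rect(W,org&near(W,.55,-.04,.05),.0,.2))
print("recess floor",rect(W,near(W,.53,.1,.05),.04,.055))
print("top",rect(W,near(W,.54,.03,.13),.058,.0625))
g=(H[...,0]>45)&(H[...,0]<75)&(H[...,1]>120); print("green",rect(W,g&near(W,.55,-.04,.08),.05,.07))
w=(px.min(-1)>170); print("white",rect(W,w&near(W,.55,-.04,.08),.05,.07))
E
python3 deck.py w2.png; python3 -c "
from h import *
go((.35,.302,.22,6),(.40,.302,.10,6))"
```

```text
frame (604, array([532.4, 100.4]), array([66.3, 57.3]), 6.7, array([0.534 , 0.1009, 0.0607]))
slot (557, array([549. , -39.3]), array([45.9, 14.3]), 6.4, array([ 0.5497, -0.0395,  0.0504])) rot (513, array([549.2, -39.5]), array([45.7, 13.6]), 6.1, array([ 0.5494, -0.0395,  0.0503]))
recess floor (1535, array([532.7, 101.8]), array([49.5, 36.5]), 6.5, array([0.5342, 0.1029, 0.0468]))
top (25866, array([528.2,  30.1]), array([128.6, 273.6]), 5.8, array([0.5315, 0.0277, 0.0603]))
green (37, array([544.6,  -5.2]), array([6.6, 5.8]), 6.5, array([ 0.5442, -0.005 ,  0.061 ]))
white (34, array([514.6, -42.5]), array([6.6, 6.1]), 4.8, array([ 0.5142, -0.0427,  0.061 ]))
at [0.3994 0.012  0.2798] yaw 6.29 t 3.4
slide [ -1.73 -29.37   5.98] spin 0.3
slide [  3.24 -28.82  17.98] spin 0.3
```

View pics/w2.png

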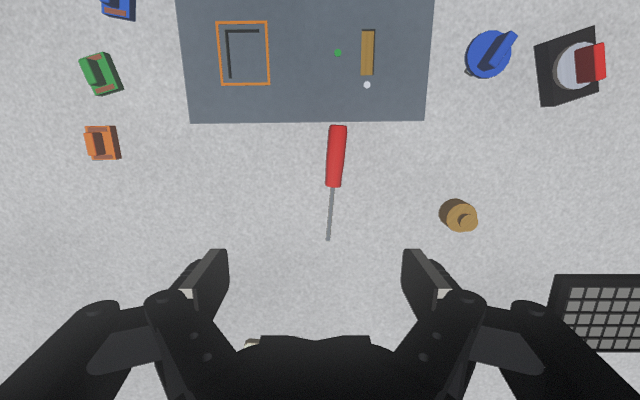

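Wrist view: recess frame at (243,52), slot at (367,52), green dot at (337,52), white dot at (367,85), orange cassette at (102,142). Recess is at (0.5325, 0.1004) and socket at (0.549, -0.0394). They are 140.8 mm apart, where 140 is nominal, and deck yaw is about 6.6°. Cassette next.

Call:
arm_command --pt "0 -6 1" --pt "-1 -12 2" --pt "-1.7 -18 3.5" --pt "-1.7 -24 5" --pt "-1.7 -29 6" --spin '[0, 0, 0, 0, 0]'

```text
clock: 4.03
eef_pos: [0.3877, 0.0802, 0.2363]
tool_rot: [0.996, 0.084, -0.003, -0.024]
ft_force: [0.5, 0.5, -0.6]
grip_width: 0.0852
grasp_force: 0.0
```

```bash
cat > cas.py <<'E'
from h import *
import sys
C=camera("wrist");save(C,sys.argv[1]);W=cloud(C)
H=cv2.cvtColor(C["pixels"],cv2.COLOR_RGB2HSV)
org=(H[...,0]>3)&(H[...,0]<22)&(H[...,1]>110)&(H[...,2]>50)
m=org&near(W,.41,.303,.05)
print("fin",rect(W,m,.03,.04)); print("all",rect(W,m,.005,.04)); print("body",rect(W,m,.011,.017))
E
python3 cas.py w3.png; python3 -c "
from h import *
go((.4105,.3025,.10,6),(.4105,.3025,.01,6));print(get_obs().keys())
import workcell;print([k for k in dir(workcell) if 'grip' in k])"
```

```text
fin (252, array([409.1, 302.3]), array([29.2, 11.5]), 6.1, array([0.4094, 0.3021, 0.0342]))
all (708, array([408.9, 302.8]), array([45.5, 34.5]), 7.1, array([0.4104, 0.2982, 0.0216]))
body (447, array([408.9, 302.8]), array([45.5, 34.5]), 7.1, array([0.4109, 0.2959, 0.0144]))
at [0.3875 0.0803 0.2355] yaw 9.63 t 4.08
slide [  5.99 -21.52  13.55] spin 3.6
slide [  5.99 -21.52  22.55] spin 3.6
dict_keys(['clock', 'joint_pos', 'joint_vel', 'tau', 'eef_pos', 'tool_rot', 'ft_force', 'ft_torque', 'grasp_force', 'grip_width'])
['grip_point_offset']
```

```bash
python3 -c "
from h import *
o=get_obs();print({k:np.round(v,4) for k,v in o.items()},grip_point_offset)"
```

```text
{'clock': np.float64(4.075), 'joint_pos': array([ 0.1671,  0.0337, -0.2283,  1.3119,  0.0486,  3.1405]), 'joint_vel': array([ 0.0011, -0.0021,  0.0115,  0.0299, -0.0051, -0.0006]), 'tau': array([ 5.10000e-03, -2.84322e+01,  2.62197e+01,  1.10000e-01,
        1.54200e-01, -5.00000e-04]), 'eef_pos': array([0.3875, 0.0803, 0.2355]), 'tool_rot': array([ 0.9962,  0.0839, -0.0036, -0.0241]), 'ft_force': array([ 0.4975, -0.2436, -0.7835]), 'ft_torque': array([-0.0177,  0.0472, -0.0077]), 'grasp_force': np.float64(0.0), 'grip_width': np.float64(0.0851)} 0.0187
```

Joint 6 hit its range end at 3.14. The half-turned grasp (yaw ≈186°) keeps it near 0.5 for the rest of the job, so I'll spin by about -177°.

Call:
arm_command --pt "0 0 0" --pt "0 0 0" --pt "0 -3 0" --pt "0 -7 0" --pt "0 -11 0" --spin '[-10, -20, -30, -40, -50]'

```text
clock: 4.7
eef_pos: [0.3694, 0.1897, 0.2424]
tool_rot: [0.866, 0.499, 0.008, -0.023]
ft_force: [0.6, 0.2, 0.6]
grip_width: 0.0851
grasp_force: 0.0
```

```bash
python3 -c "
from h import *
go((.4090,.3025,.18,186.5));print(get_obs()['joint_pos'],get_obs()['tool_rot'])"
```

```text
at [0.3694 0.1897 0.2424] yaw 59.91 t 4.7
slide [11.74 -2.23  6.24] spin -126.6
[ 0.43997297  0.05739873 -0.18526794  1.31605833  0.04707984  2.5362489 ] [ 0.86616847  0.49916107  0.00795731 -0.02295855]
```

The clamped move left a 2.8° tilt (the tool leans to +y), and a spin alone cannot remove it. The mirror manoeuvre at joint 6's other end should undo it. There is plenty of time, so I'll spin there.

Call:
arm_command --pt "3 0 0" --pt "6 0 0" --pt "8 -1 0" --pt "8 -2 0" --pt "8 -2 0" --spin '[-10.6, -21.2, -31.8, -42.4, -53]'

```text
clock: 5.32
eef_pos: [0.3923, 0.2684, 0.2456]
tool_rot: [0.551, 0.834, 0.017, -0.017]
ft_force: [0.6, 0.8, -1.0]
grip_width: 0.0852
grasp_force: 0.0
```

Call:
arm_command --pt "0 0 0" --pt "0 0 0" --pt "0 0 0" --pt "0 0 0" --pt "0 0 0" --spin '[-10.6, -21.2, -31.8, -42.4, -53]'

```text
clock: 5.95
eef_pos: [0.3927, 0.2678, 0.2457]
tool_rot: [0.122, 0.992, 0.023, -0.008]
ft_force: [0.3, 0.8, 0.1]
grip_width: 0.0851
grasp_force: 0.0
```

Call:
arm_command --pt "0 0 0" --pt "0 0 0" --pt "0 0 0" --pt "0 0 0" --pt "0 0 0" --spin '[-10.6, -21.2, -31.8, -42.4, -53]'

```text
clock: 6.58
eef_pos: [0.3927, 0.2678, 0.2457]
tool_rot: [-0.334, 0.942, 0.024, 0.003]
ft_force: [0.5, -0.6, -0.5]
grip_width: 0.0849
grasp_force: 0.0
```

Call:
arm_command --pt "0 0 0" --pt "0 0 0" --pt "0 0 0" --pt "0 0 0" --pt "0 0 0" --spin '[-10.6, -21.2, -31.8, -42.4, -53]'

```text
clock: 7.2
eef_pos: [0.3927, 0.2678, 0.2457]
tool_rot: [0.719, -0.695, -0.02, -0.014]
ft_force: [0.3, -0.1, 1.2]
grip_width: 0.0848
grasp_force: 0.0
```

Call:
arm_command --pt "0 0 0" --pt "0 0 0" --pt "0 0 0" --pt "0 0 0" --pt "0 0 0" --spin '[-10.6, -21.2, -31.8, -42.4, -53]'

```text
clock: 7.82
eef_pos: [0.3927, 0.2678, 0.2457]
tool_rot: [0.953, -0.301, -0.012, -0.021]
ft_force: [-0.0, 0.9, -0.2]
grip_width: 0.0855
grasp_force: 0.0
```

```bash
cat >> h.py <<'E'
def tilt(o):
    x,y,z,w=o["tool_rot"]; return np.round([2*(x*z+w*y),2*(y*z-w*x)],4)
E
python3 -c "
from h import *
o=get_obs();go((.40,.23,.24,yaw(o)));print(o['joint_pos'],tilt(o))"
```

```text
at [0.3927 0.2678 0.2457] yaw -35.02 t 7.83
slide [2.77 2.68 0.57] spin 0.0
[ 0.56961685  0.17141402 -0.04585083  1.33603188  0.0452432  -1.96029996] [-0.0097  0.0475]
```

Call:
arm_command --pt "0 0 0" --pt "0 0 0" --pt "0 0 0" --pt "0 0 0" --pt "0 0 0" --spin '[-10.6, -21.2, -31.8, -42.4, -53]'

```text
clock: 8.45
eef_pos: [0.3927, 0.2678, 0.2457]
tool_rot: [0.987, 0.156, -0.001, -0.024]
ft_force: [-0.0, 0.7, -0.8]
grip_width: 0.0847
grasp_force: 0.0
```

Call:
arm_command --pt "0 0 0" --pt "0 0 0" --pt "0 0 0" --pt "0 0 0" --pt "0 0 0" --spin '[-7, -14, -14, -14, -14]'

```text
clock: 9.07
eef_pos: [0.3922, 0.2682, 0.2458]
tool_rot: [0.962, 0.273, 0.002, -0.024]
ft_force: [0.1, -0.2, 0.5]
grip_width: 0.0851
grasp_force: 0.0
```

```bash
python3 -c "
from h import *
o=get_obs();go((.3927+.0563,.2678-.0826,.2457,yaw(o)));print(o['joint_pos'],tilt(o))"
```

```text
at [0.3922 0.2682 0.2458] yaw 31.65 t 9.07
slide [4.800e-01 1.005e+01 1.000e-02] spin 0.0
[ 0.570869    0.17093608 -0.04615049  1.33615602  0.04539821 -3.12264333] [-0.0098  0.0477]
```

Now a tangential push of about 6 cm at the limit.

Call:
arm_command --pt "0.1 1.5 0" --pt "0.2 3 0" --pt "0.3 4.5 0" --pt "0.3 6 0" --pt "0.3 6 0" --spin '[0, 0, 0, 0, 0]'

```text
clock: 9.7
eef_pos: [0.4127, 0.2427, 0.243]
tool_rot: [0.967, 0.255, 0.005, -0.014]
ft_force: [0.3, 0.0, -0.0]
grip_width: 0.0852
grasp_force: 0.0
```

```bash
python3 -c "
from h import *
o=get_obs();go((.3927+.0563,.2678-.0826,.2457,yaw(o)));print(o['joint_pos'],tilt(o))"
```

```text
at [0.4127 0.2427 0.243 ] yaw 29.54 t 9.7
slide [ 0.33  6.79 -0.27] spin 0.0
[ 0.51632837  0.18044372 -0.04111131  1.33302494  0.02405519 -3.14060336] [0.0022 0.0289]
```

```bash
python3 -c "
from h import *
go((.46,.0,.243,0.5),(.46,-.06,.243,.5))"
```

```text
at [0.4127 0.2427 0.243 ] yaw 29.54 t 9.7
slide [-7.85 23.45  0.  ] spin 29.0
slide [-10.8   28.67   0.  ] spin 29.0
```

Call:
arm_command --pt "-1.5 4.5 0" --pt "-3 9 0" --pt "-4.5 14 0" --pt "-6 19 0" --pt "-8 23.5 0" --spin '[7, 14, 21, 27, 29]'

```text
clock: 10.32
eef_pos: [0.4593, 0.0055, 0.2362]
tool_rot: [1.0, -0.001, 0.002, -0.011]
ft_force: [0.2, 0.1, 0.5]
grip_width: 0.085
grasp_force: 0.0
```

```bash
python3 -c "
from h import *
o=get_obs();go((.46,-.08,.245,yaw(o)));print(o['joint_pos'],tilt(o))"
```

```text
at [0.4593 0.0055 0.2362] yaw -0.17 t 10.32
slide [ 0.1   8.55 -0.88] spin 0.0
[-2.96953723e-03  1.55343897e-01 -8.92761092e-02  1.32304457e+00
  2.25587565e-02 -3.14162875e+00] [0.0032 0.0225]
```

Call:
arm_command --pt "0 1 0" --pt "0 2 0" --pt "0 3 0" --pt "0 4 0" --pt "0 4 0" --spin '[0, 0, 0, 0, 0]'

```text
clock: 10.95
eef_pos: [0.4595, -0.0105, 0.2352]
tool_rot: [1.0, -0.014, 0.001, -0.003]
ft_force: [-0.0, -0.7, 0.4]
grip_width: 0.085
grasp_force: 0.0
```

```bash
python3 -c "
from h import *
o=get_obs();go((.46,-.08,.245,yaw(o)));print(o['joint_pos'],tilt(o))"
```

```text
at [ 0.4595 -0.0105  0.2352] yaw -1.57 t 10.95
slide [ 0.24  6.94 -0.98] spin 0.0
[-0.02638316  0.15708871 -0.08951319  1.32180586  0.00524797 -3.14059778] [0.0025 0.0052]
```

Tilt is down to 0.006 rad. Now to the cassette with the half-turned yaw.

Call:
arm_command --pt "-1 -6 0" --pt "-2 -12 0" --pt "-3 -18 0" --pt "-4 -24 0" --pt "-5 -29 0" --spin '[10, 20, 31, 42, 53]'

```text
clock: 11.58
eef_pos: [0.4217, 0.2584, 0.2367]
tool_rot: [0.914, -0.406, 0.0, -0.003]
ft_force: [1.2, -0.1, 0.3]
grip_width: 0.0853
grasp_force: 0.0
```

Call:
arm_command --pt "0 0 0" --pt "0 0 0" --pt "0 0 0" --pt "0 0 0" --pt "0 0 0" --spin '[10.6, 21.2, 31.8, 42.4, 53]'

```text
clock: 12.2
eef_pos: [0.422, 0.2568, 0.2365]
tool_rot: [-0.636, 0.771, 0.001, 0.003]
ft_force: [0.5, -0.3, 0.0]
grip_width: 0.0854
grasp_force: 0.0
```

Call:
arm_command --pt "0 0 0" --pt "0 0 0" --pt "0 0 0" --pt "0 0 0" --pt "0 0 0" --spin '[10.6, 21.2, 31.8, 42.4, 53]'

```text
clock: 12.82
eef_pos: [0.422, 0.2567, 0.2365]
tool_rot: [-0.225, 0.974, 0.002, 0.002]
ft_force: [-0.0, 0.0, 0.1]
grip_width: 0.0852
grasp_force: 0.0
```

```bash
python3 cas.py w4.png; python3 -c "
from h import *
o=get_obs();go((.409,.3025,.12,186.5),(.409,.3025,.012,186.5));print(o['joint_pos'],tilt(o))"
```

```text
fin (231, array([408.7, 302.8]), array([29.2, 11.7]), 6.4, array([0.4084, 0.3025, 0.0341]))
all (782, array([408.7, 302.8]), array([45.7, 34.1]), 6.6, array([0.4075, 0.3013, 0.0202]))
body (523, array([408.7, 302.8]), array([45.7, 34.1]), 6.6, array([0.4076, 0.3009, 0.0143]))
at [0.422  0.2567 0.2365] yaw 205.83 t 12.88
slide [-0.83  4.69 11.65] spin 19.3
slide [-0.83  4.69 22.45] spin 19.3
[ 0.54455457  0.22254165 -0.00473502  1.33877296  0.00323638  0.0936637 ] [0.0024 0.0052]
```

Call:
arm_command --pt "-0.8 4.7 3" --pt "-0.8 4.7 8" --pt "-0.8 4.7 13" --pt "-0.8 4.7 17" --pt "-0.8 4.7 17" --spin '[9.6, 19.3, 19.3, 19.3, 19.3]'

```text
clock: 13.5
eef_pos: [0.4062, 0.3013, 0.0638]
tool_rot: [-0.063, 0.998, 0.0, -0.002]
ft_force: [-0.7, 0.3, 0.0]
grip_width: 0.0849
grasp_force: 0.0
```

```bash
python3 -c "
from h import *
o=get_obs();go((.4087,.3028,.016,186.5));print(tilt(o))"
```

```text
at [0.4062 0.3013 0.0638] yaw 187.2 t 13.5
slide [-0.27  0.12  4.78] spin 0.7
[-0.0039  0.0005]
```

Call:
arm_command --pt "0 0 2" --pt "0 0 4" --pt "0 0 5" --pt "0 0 5" --pt "0 0 5" --spin '[0, 0, 0, 0, 0]'

```text
clock: 14.12
eef_pos: [0.4099, 0.3038, 0.018]
tool_rot: [-0.062, 0.998, 0.003, 0.002]
ft_force: [0.6, -0.0, 0.1]
grip_width: 0.0852
grasp_force: 0.0
```

```bash
python3 -c "
from h import *
o=get_obs();go((.4087,.3028,.016,186.5));print(tilt(o))"
```

```text
at [0.4099 0.3038 0.018 ] yaw 187.07 t 14.12
slide [ 0.13 -0.09  0.2 ] spin 0.6
[0.0042 0.0064]
```

Call:
arm_command --pt "0 0 0" --pt "0 0 0" --pt "0 0 0" --pt "0 0 0" --pt "0 0 0" --spin '[0.5, 0.5, 0.5, 0.5, 0.5]' --jaw 0.6

```text
clock: 14.75
eef_pos: [0.4092, 0.3034, 0.017]
tool_rot: [-0.057, 0.998, 0.003, 0.002]
ft_force: [-0.3, 0.0, 2.3]
grip_width: 0.0107
grasp_force: 61.7
```

```bash
python3 -c "
from h import *
o=get_obs();go((.4087,.3028,.016,186.5));print(tilt(o),o['grasp_force'],o['ft_force'])"
```

```text
at [0.4092 0.3034 0.017 ] yaw 186.56 t 14.75
slide [ 0.06 -0.05  0.1 ] spin 0.1
[0.0029 0.0055] 61.68926954269409 [-0.32047247  0.02078689  2.30894327]
```

Call:
arm_command --pt "0 0 -3" --pt "0 0 -7" --pt "0 0 -11" --pt "0 0 -13" --pt "0 0 -13" --spin '[0, 0, 0, 0, 0]'

```text
clock: 15.38
eef_pos: [0.4097, 0.3032, 0.1482]
tool_rot: [-0.057, 0.998, 0.003, 0.003]
ft_force: [-0.1, -0.6, -0.5]
grip_width: 0.0103
grasp_force: 61.2
```

```bash
python3 -c "
from h import *
o=get_obs();go((.533,.1007,.147,186.6));print(tilt(o),o['grasp_force'],o['ft_force'],o['grip_width'])"
```

```text
at [0.4097 0.3032 0.1482] yaw 186.55 t 15.38
slide [ -9.94 -21.53   0.12] spin -0.0
[0.0055 0.0073] 61.231266260147095 [-0.08551724 -0.62792413 -0.46804263] 0.010263033108086609
```

Call:
arm_command --pt "-2.5 -5 0" --pt "-5 -10 0" --pt "-7.5 -16 0" --pt "-9.9 -21.5 0" --pt "-9.9 -21.5 0" --spin '[0, 0, 0, 0, 0]'

```text
clock: 16.0
eef_pos: [0.5325, 0.096, 0.1439]
tool_rot: [-0.054, 0.999, 0.002, 0.0]
ft_force: [-0.2, -0.1, -1.7]
grip_width: 0.0106
grasp_force: 61.2
```

```bash
python3 - <<'E'
from h import *
C=camera("wrist");save(C,"w5.png");W=cloud(C)
H=cv2.cvtColor(C["pixels"],cv2.COLOR_RGB2HSV)
org=(H[...,0]>3)&(H[...,0]<22)&(H[...,1]>110)&(H[...,2]>50)
n=near(W,.533,.1,.06)
print("cass",rect(W,org&n,.12,.2)); print("frame",rect(W,org&n,.055,.065)); print("slot",rect(W,org&near(W,.55,-.04,.05),.0,.055))
o=get_obs();go((.533,.1007,.08,186.6),(.533,.1007,.062,186.6));print(tilt(o),o['ft_force'])
E
```

```text
cass (3608, array([528. ,  95.1]), array([39. , 33.9]), 5.5, array([0.5211, 0.0944, 0.1487]))
frame (691, array([532.1, 100.1]), array([65.8, 57.2]), 6.4, array([0.5166, 0.1049, 0.0606]))
slot (619, array([549.6, -41.8]), array([44.7, 11.2]), 6.6, array([ 0.5489, -0.0419,  0.0502]))
at [0.5313 0.098  0.1439] yaw 186.29 t 16.05
slide [-0.2   0.25  6.39] spin -0.3
slide [-0.2   0.25  8.19] spin -0.3
[-0.0009  0.0048] [-0.82432281  1.45116596 -2.107635  ]
```

View pics/w5.png

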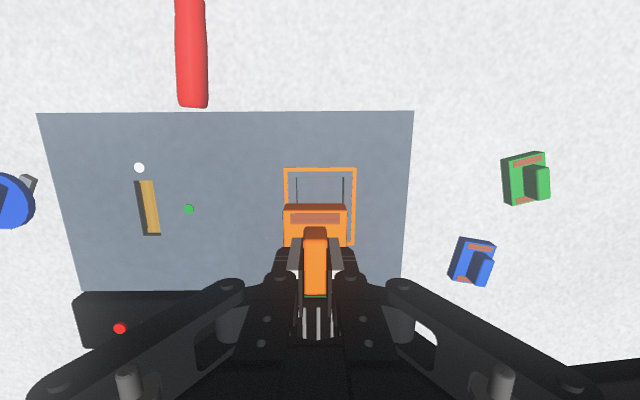

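The wrist view shows the cassette in the jaws at (315,250) above the recess frame (320,205). I'll lower it to just above the mouth, let it settle, then trim.

Call:
arm_command --pt "0 0 3" --pt "0 0 6" --pt "0 0 6" --pt "0 0 6" --pt "0 0 6" --spin '[0, 0, 0, 0, 0]'

```text
clock: 16.68
eef_pos: [0.5327, 0.1012, 0.0874]
tool_rot: [-0.058, 0.998, 0.003, 0.003]
ft_force: [0.7, -0.1, -1.0]
grip_width: 0.0104
grasp_force: 61.2
```

```bash
cat > hov.py <<'E'
from h import *
C=camera("wrist");W=cloud(C)
H=cv2.cvtColor(C["pixels"],cv2.COLOR_RGB2HSV)
org=(H[...,0]>3)&(H[...,0]<22)&(H[...,1]>110)&(H[...,2]>50)
n=near(W,.533,.1,.06)
o=get_obs();z=o["eef_pos"][2]
print("cass top",rect(W,org&n,z-.007,z+.001)); print("fin",rect(W,org&n,z+.012,z+.03)); print("frame",rect(W,org&n,.055,.0625))
go((.533,.1007,.063,186.6));print(tilt(o),o['ft_force'],o['grip_width'])
save(C,"w6.png")
E
python3 hov.py
```

```text
cass top (1776, array([519.5,  99.3]), array([21.4, 33.9]), 6.8, array([0.5164, 0.0989, 0.0846]))
fin (1386, array([529.7,  97.7]), array([31.2, 30.4]), 61.8, array([0.5301, 0.1004, 0.1046]))
frame (1237, array([529.1,  99.7]), array([59.6, 57.4]), 6.6, array([0.517 , 0.0974, 0.0606]))
at [0.5327 0.1011 0.0874] yaw 186.58 t 16.73
slide [-0.03 -0.04  2.44] spin -0.0
[0.005  0.0057] [-0.0951195   0.52850254 -0.57176668] 0.010112791783740674
```

Call:
arm_command --pt "0 0 0.8" --pt "0 0 1.4" --pt "0 0 1.9" --pt "0 0 2.3" --pt "0 0 2.4" --spin '[0, 0, 0, 0, 0]'

```text
clock: 17.35
eef_pos: [0.5316, 0.1006, 0.063]
tool_rot: [-0.057, 0.998, 0.002, 0.001]
ft_force: [-4.7, -0.6, 12.1]
grip_width: 0.0107
grasp_force: 63.0
```

```bash
python3 -c "
from h import *
o=get_obs();go((.533,.1007,.063,186.6));print(tilt(o),o['ft_force'],o['ft_torque'])"
```

```text
at [0.5316 0.1006 0.063 ] yaw 186.55 t 17.35
slide [-0.14 -0.01 -0.  ] spin -0.1
[0.0023 0.0051] [-4.66152834 -0.62732513 12.06528392] [-0.28096282  0.98823035  0.04787039]
```

It's at flush height with 12 N of contact. I'll release, retreat and look.

Call:
arm_command --pt "0 0 0" --pt "0 0 0" --pt "0 0 0" --pt "0 0 -1" --pt "0 0 -3" --spin '[0, 0, 0, 0, 0]' --jaw 8.5

```text
clock: 17.98
eef_pos: [0.5311, 0.1004, 0.092]
tool_rot: [-0.057, 0.998, 0.002, 0.0]
ft_force: [1.2, 0.1, -0.1]
grip_width: 0.0847
grasp_force: 0.0
```

Call:
arm_command --pt "0 0 -3" --pt "0 0 -8" --pt "0 0 -12" --pt "0 0 -14" --pt "0 0 -14" --spin '[0, 0, 0, 0, 0]'

```text
clock: 18.6
eef_pos: [0.5327, 0.1, 0.2346]
tool_rot: [-0.057, 0.998, 0.003, 0.004]
ft_force: [0.9, 0.7, 0.3]
grip_width: 0.0851
grasp_force: 0.0
```

```bash
python3 - <<'E'
from h import *
C=camera("wrist");A=camera("scene")
for p in (C,A):
    W=cloud(p);H=cv2.cvtColor(p["pixels"],cv2.COLOR_RGB2HSV)
    org=(H[...,0]>3)&(H[...,0]<22)&(H[...,1]>110)&(H[...,2]>50)
    n=near(W,.533,.1,.06)
    print("fin",rect(W,org&n,.074,.1)); print("frame+top",rect(W,org&near(W,.533,.1,.018),.05,.07))
    q=org&near(W,.532,.1,.02)&(W[...,2]>.05)&(W[...,2]<.066)
    P=W[q];print(np.linalg.lstsq(np.c_[P[:,:2]-[.532,.1],np.ones(len(P))],P[:,2],rcond=None)[0])
save(C,"w7.png")
o=get_obs();go((.5652,-.3024,.2,204.2));print(tilt(o))
E
```

```text
fin (339, array([531.1, 100.2]), array([30. , 11.6]), 6.3, array([0.5307, 0.1001, 0.0799]))
frame+top (615, array([533., 100.]), array([36.1, 35.7]), 0.7, array([0.5318, 0.1   , 0.0604]))
[-0.00438164 -0.00085332  0.06037847]
fin (59, array([531.7,  98.9]), array([30.8, 11.6]), 7.1, array([0.5327, 0.0993, 0.0803]))
frame+top (126, array([533. , 100.1]), array([35.5, 35.7]), 89.7, array([0.5355, 0.0987, 0.0614]))
[ 0.04386225 -0.07080211  0.06050744]
at [0.5311 0.0997 0.2316] yaw 186.55 t 18.7
slide [  1.2  -40.34   3.16] spin -17.6
[0.002  0.0051]
```

View pics/w7.png

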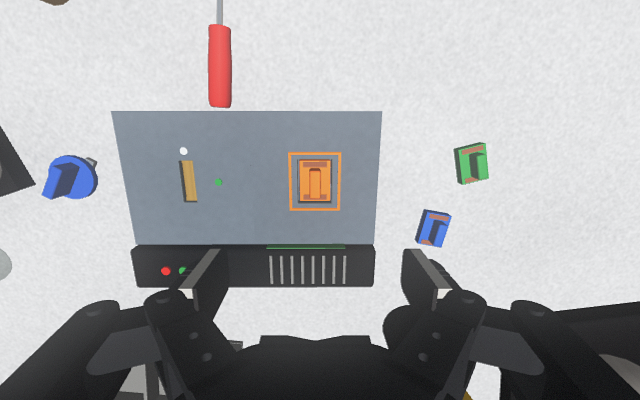

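The cassette is flush: at (315,181), fin top z=0.080, body top 0.0604, square in the frame. Now to the key.

Call:
arm_command --pt "0.2 -6 0" --pt "0.4 -12 0" --pt "0.6 -18 0" --pt "0.8 -24 0" --pt "1 -30 0" --spin '[-4, -8, -12, -16, -17.6]'

```text
clock: 19.32
eef_pos: [0.5548, -0.2009, 0.2286]
tool_rot: [-0.21, 0.978, 0.003, 0.0]
ft_force: [0.8, 0.9, -0.0]
grip_width: 0.0854
grasp_force: 0.0
```

```bash
python3 -c "
from h import *
o=get_obs();go((.5655,-.302,.15,204.2),(.5655,-.302,.1,204.2));print(tilt(o),o['joint_pos'])"
```

```text
at [ 0.5548 -0.2009  0.2286] yaw 204.23 t 19.32
slide [ 3.17 -9.66  7.86] spin 0.0
slide [ 3.17 -9.66 12.86] spin 0.0
[-0.0004  0.0065] [-0.35049381  0.42579345  0.26056702  1.4082148   0.00594437 -0.77335292]
```

Call:
arm_command --pt "1.5 -5 2" --pt "3 -9.5 5" --pt "3 -9.5 8.5" --pt "3 -9.5 8.5" --pt "3 -9.5 8.5" --spin '[0, 0, 0, 0, 0]'

```text
clock: 19.95
eef_pos: [0.5675, -0.2974, 0.1453]
tool_rot: [-0.21, 0.978, 0.002, 0.002]
ft_force: [0.6, 0.6, 1.2]
grip_width: 0.0847
grasp_force: 0.0
```

```bash
python3 key.py w8.png 2>/dev/null; python3 -c "
from h import *
o=get_obs();go((.5655,-.302,.034,204.2));print(tilt(o))"
```

```text
wing top (0, array([0., 0.]), array([0., 0.]), 0.0, array([nan, nan, nan]))
wing all (604, array([ 565.1, -303. ]), array([38.3, 10.6]), 24.2, array([ 0.5643, -0.3031,  0.0602]))
flange (1982, array([ 564.6, -303. ]), array([51.9, 52.8]), 23.0, array([ 0.5634, -0.3036,  0.0322]))
stand (2371, array([ 565.8, -302.8]), array([80.6, 56.2]), 24.3, array([ 0.5605, -0.3051,  0.0243]))
at [ 0.5682 -0.2975  0.1464] yaw 204.21 t 20.0
slide [ 0.43 -0.3  11.24] spin 0.0
[0.004  0.0044]
```

Call:
arm_command --pt "0.4 -0.3 3" --pt "0.4 -0.3 6" --pt "0.4 -0.3 9" --pt "0.4 -0.3 10" --pt "0.4 -0.3 10" --spin '[0, 0, 0, 0, 0]'

```text
clock: 20.62
eef_pos: [0.5659, -0.3015, 0.0459]
tool_rot: [-0.21, 0.978, 0.002, 0.002]
ft_force: [-0.1, 0.2, -0.1]
grip_width: 0.0847
grasp_force: 0.0
```

```bash
python3 -c "
from h import *
o=get_obs();go((.5655,-.3025,.034,204.2));print(tilt(o))"
```

```text
at [ 0.5659 -0.3015  0.0459] yaw 204.2 t 20.62
slide [ 0.07 -0.08  1.19] spin -0.0
[0.0033 0.0048]
```

Call:
arm_command --pt "0.1 -0.1 0.6" --pt "0.1 -0.1 1.1" --pt "0.1 -0.1 1.1" --pt "0.1 -0.1 1.1" --pt "0.1 -0.1 1.1" --spin '[0, 0, 0, 0, 0]'

```text
clock: 21.25
eef_pos: [0.5649, -0.3031, 0.0343]
tool_rot: [-0.209, 0.978, 0.002, 0.002]
ft_force: [-0.0, -0.3, -0.8]
grip_width: 0.0852
grasp_force: 0.0
```

Call:
arm_command --pt "0 0 0" --pt "0 0 0" --pt "0 0 0" --pt "0 0 0" --pt "0 0 0" --spin '[0, 0, 0, 0, 0]' --jaw 0.6

```text
clock: 21.88
eef_pos: [0.5649, -0.303, 0.0342]
tool_rot: [-0.209, 0.978, 0.002, 0.002]
ft_force: [-0.3, -0.1, 1.3]
grip_width: 0.0109
grasp_force: 58.7
```

Call:
arm_command --pt "0 0 -2" --pt "0 0 -5" --pt "0 0 -8" --pt "0 0 -10" --pt "0 0 -10" --spin '[0, 0, 0, 0, 0]'

```text
clock: 22.5
eef_pos: [0.5656, -0.3042, 0.1358]
tool_rot: [-0.209, 0.978, 0.001, 0.003]
ft_force: [-0.6, -0.5, -1.3]
grip_width: 0.011
grasp_force: 58.5
```

```bash
python3 -c "
from h import *
o=get_obs();go((.5494,-.039,.135,186.6));print(tilt(o),o['grip_width'],o['grasp_force'])"
```

```text
at [ 0.5656 -0.3042  0.1358] yaw 204.15 t 22.5
slide [-9.37 24.86  0.08] spin 17.6
[0.006  0.0033] 0.010983433181561907 58.53800654411316
```

Call:
arm_command --pt "-2 5 0" --pt "-4 11 0" --pt "-6 17 0" --pt "-8 22 0" --pt "-9.4 24.9 0" --spin '[3, 7, 11, 15, 17.6]'

```text
clock: 23.12
eef_pos: [0.5468, -0.0351, 0.1338]
tool_rot: [-0.058, 0.998, 0.003, -0.0]
ft_force: [0.4, -0.7, -0.8]
grip_width: 0.0108
grasp_force: 58.8
```

Call:
arm_command --pt "0 0 0.5" --pt "0 0 1" --pt "0 0 1.5" --pt "0 0 2" --pt "0 0 2" --spin '[0, 0, 0, 0, 0]'

```text
clock: 23.75
eef_pos: [0.548, -0.0385, 0.1146]
tool_rot: [-0.057, 0.998, 0.003, 0.001]
ft_force: [0.1, 0.6, 0.1]
grip_width: 0.0112
grasp_force: 58.8
```

```bash
cat > hk.py <<'E'
from h import *
C=camera("wrist");W=cloud(C);B=camera("side")
H=cv2.cvtColor(C["pixels"],cv2.COLOR_RGB2HSV)
org=(H[...,0]>3)&(H[...,0]<28)&(H[...,1]>90)&(H[...,2]>40)
n=near(W,.549,-.039,.06)
o=get_obs();z=o["eef_pos"][2]
print("flange",rect(W,n,z-.006,z+.001)); print("slot",rect(W,org&n,.03,.058)); print("frame",rect(W,org&near(W,.532,.1,.05),.055,.0625))
H2=H;px=C["pixels"].astype(int)
g=(H[...,0]>45)&(H[...,0]<75)&(H[...,1]>120); print("green",rect(W,g&near(W,.55,-.0,.04),.05,.07))
w=(px.min(-1)>170); print("white",rect(W,w&near(W,.515,-.042,.02),.058,.064))
go((.5488,-.0391,.1,186.6),o=o);print(tilt(o),o['ft_force'],o['grip_width'])
a=C["pixels"][:,:,::-1]; b=B["pixels"][150:310,220:476,::-1]
cv2.imwrite("pics/hk.png",np.hstack([cv2.resize(a,(480,300)),cv2.resize(b,(320,200))[:200] if 0 else cv2.resize(b,(320,300))]))
E
python3 hk.py
```

```text
flange (2668, array([540. , -40.1]), array([36.4, 53.3]), 7.2, array([ 0.5353, -0.0404,  0.1127]))
slot (277, array([533. , -40.8]), array([11.3, 14.9]), 7.4, array([ 0.5322, -0.0409,  0.0502]))
frame (3282, array([532.9, 100.1]), array([66.8, 58.3]), 6.3, array([0.5287, 0.0963, 0.0604]))
green (84, array([544.3,  -5.3]), array([7. , 7.1]), 41.2, array([ 0.5442, -0.0053,  0.0611]))
white (122, array([514.4, -42.8]), array([7.8, 8.2]), 5.6, array([ 0.5144, -0.0429,  0.061 ]))
at [ 0.5485 -0.0382  0.1153] yaw 186.51 t 23.85
slide [-0.02 -0.09  1.53] spin -0.1
[0.0024 0.0052] [-0.36925252  0.43746975 -1.16843839] 0.010937695144754787
```

View pics/hk.png

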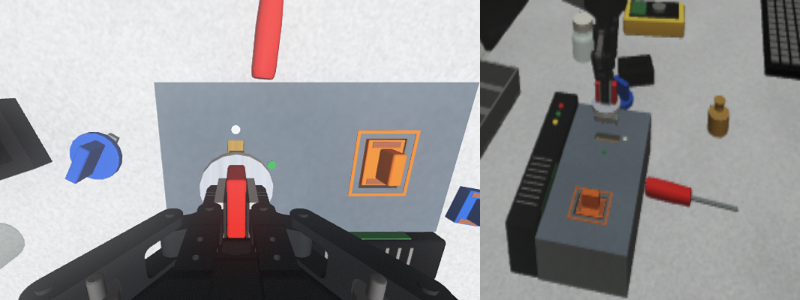

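Left half: the key's flange at (236,185) sits centred over the slot at (236,146), and the cassette is still flush at (384,163). The flange-derived key centre (0.5486, -0.0391) matches the slot centre (0.549, -0.0391) to under 1 mm. I'll lower it to the rotor.

Call:
arm_command --pt "-0.05 0 1" --pt "-0.05 0 2" --pt "-0.05 0 2.8" --pt "-0.05 0 3.3" --pt "-0.05 0 3.3" --spin '[0, 0, 0, 0, 0]'

```text
clock: 24.48
eef_pos: [0.5486, -0.0375, 0.0817]
tool_rot: [-0.057, 0.998, 0.003, 0.001]
ft_force: [-0.0, -0.5, -0.5]
grip_width: 0.0109
grasp_force: 58.8
```

```bash
cat > st.py <<'E'
from h import *
o=get_obs();go((.549,-.0385,.070,186.6),o=o);print(tilt(o),o['ft_force'],o['ft_torque'],o['grip_width'],o['grasp_force'],o['joint_pos'])
E
python3 st.py
```

```text
at [ 0.5486 -0.0375  0.0817] yaw 186.56 t 24.48
slide [-0.03 -0.1   1.17] spin -0.0
[0.0012 0.0052] [-0.02267922 -0.51425704 -0.48120446] [ 0.04235651  0.00917787 -0.0508845 ] 0.010937538181321179 58.7996631860733 [-0.0711876   0.44543726 -0.10898261  1.01551072  0.00531851 -0.18560635]
```

The bar has entered the slot without force. Now push home.

Call:
arm_command --pt "0 0 0.4" --pt "0 0 0.8" --pt "0 0 1.1" --pt "0 0 1.3" --pt "0 0 1.3" --spin '[0, 0, 0, 0, 0]'

```text
clock: 25.1
eef_pos: [0.5492, -0.0376, 0.0705]
tool_rot: [-0.057, 0.998, 0.002, 0.002]
ft_force: [-3.8, -0.8, 7.3]
grip_width: 0.0108
grasp_force: 59.9
```

```bash
python3 st.py
```

```text
at [ 0.5492 -0.0376  0.0705] yaw 186.55 t 25.1
slide [ 0.03 -0.09  0.05] spin -0.1
[0.0034 0.0049] [-3.81752143 -0.76188156  7.28879649] [-0.02882965  0.93932198  0.02154463] 0.010820760687872638 59.89333748817444 [-0.07119504  0.45676684 -0.1238162   0.9871309   0.00511285 -0.18546304]
```

Call:
arm_command --pt "0 0 0.1" --pt "0 0 0.2" --pt "0 0 0.3" --pt "0 0 0.3" --pt "0 0 0.3" --spin '[0, 0, 0, 0, 0]'

```text
clock: 25.72
eef_pos: [0.5492, -0.0376, 0.0701]
tool_rot: [-0.057, 0.998, 0.002, 0.003]
ft_force: [-8.7, 0.7, 20.9]
grip_width: 0.0111
grasp_force: 62.0
```

```bash
python3 st.py
```

```text
at [ 0.5492 -0.0376  0.0701] yaw 186.55 t 25.73
slide [ 0.03 -0.09  0.01] spin -0.1
[0.0049 0.0047] [-8.72109003  0.67161043 20.89253084] [-0.0244554   2.06196314 -0.0720112 ] 0.01105676297079356 62.01150298118591 [-0.07109018  0.45625079 -0.1260198   0.98395442  0.00507845 -0.1853424 ]
```

Fully home: z is stuck at 0.0701 with 21 N. Now turn clockwise.

Call:
arm_command --pt "0 0 0" --pt "0 0 0" --pt "0 0 0" --pt "0 0 0" --pt "0 0 0" --spin '[8, 17, 27, 37, 47]'

```text
clock: 26.35
eef_pos: [0.5512, -0.0388, 0.07]
tool_rot: [0.348, 0.937, 0.002, 0.004]
ft_force: [-3.5, -2.7, 16.3]
grip_width: 0.0106
grasp_force: 61.3
```

```bash
python3 st.py
```

```text
at [ 0.5512 -0.0388  0.07  ] yaw 139.23 t 26.35
slide [ 0.19 -0.12  0.  ] spin -47.4
[0.0086 0.0019] [-3.53077677 -2.70433672 16.3173069 ] [-0.87340056  1.18289854  0.27086456] 0.010568851368333188 61.34132981300354 [-0.07160298  0.45725804 -0.1245107   0.98062886  0.00248609  0.64004265]
```

Call:
arm_command --pt "0 0 0.05" --pt "0 0 0.1" --pt "0 0 0.1" --pt "0 0 0.1" --pt "0 0 0.1" --spin '[10, 20, 30, 40, 47]'

```text
clock: 26.98
eef_pos: [0.5508, -0.0393, 0.0701]
tool_rot: [0.693, 0.721, 0.003, 0.003]
ft_force: [-8.0, -4.2, 22.3]
grip_width: 0.011
grasp_force: 62.4
```

Call:
arm_command --pt "0 0 0" --pt "0 0 0" --pt "0 0 0" --pt "0 0 0" --pt "0 0 0" --spin '[1, 1, 1, 1, 1]'

```text
clock: 27.6
eef_pos: [0.5508, -0.0392, 0.07]
tool_rot: [0.698, 0.717, 0.003, 0.003]
ft_force: [-7.2, -3.3, 23.2]
grip_width: 0.0108
grasp_force: 62.4
```

```bash
python3 st.py; sed -i 's/hk.png/hk2.png/' hk.py; python3 hk.py | head -2; python3 - <<'E'
from h import *
C=camera("wrist");W=cloud(C);H=cv2.cvtColor(C["pixels"],cv2.COLOR_RGB2HSV)
red=((H[...,0]<6)|(H[...,0]>174))&(H[...,1]>140)&(H[...,2]>40)
print("wing",rect(W,red&near(W,.549,-.039,.05),.07,.13))
A=camera("scene");W=cloud(A);H=cv2.cvtColor(A["pixels"],cv2.COLOR_RGB2HSV)
org=(H[...,0]>3)&(H[...,0]<22)&(H[...,1]>110)&(H[...,2]>50)
print("cass fin",rect(W,org&near(W,.533,.1,.06),.074,.1))
E
```

```text
at [ 0.5508 -0.0392  0.07  ] yaw 91.54 t 27.6
slide [ 0.08 -0.17  0.  ] spin -95.1
[0.0082 0.001 ] [-7.21171494 -3.34700385 23.18474029] [-1.03879432  1.8911984   0.28144645] 0.010811439724701971 62.42982745170593 [-0.07198476  0.45674036 -0.12542304  0.98055537  0.00155729  1.47199519]
flange (2672, array([549.9, -31.7]), array([53.2, 36.5]), 2.5, array([ 0.5498, -0.0269,  0.068 ]))
slot (0, array([0., 0.]), array([0., 0.]), 0.0, array([nan, nan, nan]))
wing (2060, array([550.8, -39.8]), array([12.1, 39.6]), 1.2, array([ 0.5504, -0.0378,  0.0956]))
cass fin (60, array([531.8,  98.9]), array([30.3, 11.6]), 8.1, array([0.533 , 0.0993, 0.0803]))h.py:23: RuntimeWarning: Mean of empty slice
  r=cv2.minAreaRect((P*1000).astype(np.float32)); return len(P),np.round(r[0],1),np.round(r[1],1),round(r[2],1),np.round(np.nanmean(W[q],0),4)
```

View pics/hk2.png

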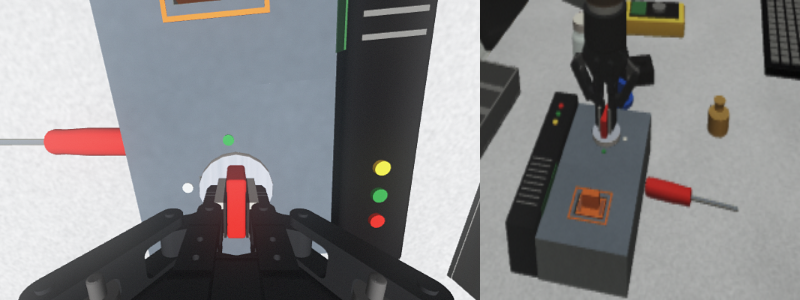

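The key is at (236,200), its wing lined up with the green dot, about 95° turned. Flange top is at z=0.068 (home), the grip force is 62 N, and the cassette is still flush.

```bash
python3 -c "
from workcell import *
print(job_done())"
```

```text
the job is handed in; nothing more can be done
None
```

I handed the job in at about 28 s of the 61 s: the orange cassette is flush in the recess and let go, and the red key is held in the socket, pushed home and turned about 95° clockwise. The hand-in returned no verdict.

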